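# Hold the portion slide at its mark over a centred cup

### The job

At the noodle counter, stand the small steel cup upright in the middle of the dispenser's stage plate, between the four low stops in front of the chute, and let go of it. Then take the dispenser's spring-return slide by its round upright knob, pull it out until the knob is level with the pair of marker clips, and keep it there: finish while still holding it at the mark. Leave the clips and the other things on the counter where they are, and the cup centred.

Things in the scene. Friction and masses are not known exactly. Their poses are not given: they have to be found in the camera images.
- dispenser: portion dispenser fixed to the counter; origin at counter level on the slide's centre line. Its -x is the front (pull direction), +y the stage plate's side, z up. Aluminium bed x -220..100 mm, 90 mm wide, top 30 mm high; on it behind the knob the closed hopper tower: x 3..97, y -47..47 mm, 162 mm high
- chute_lip (a point): middle of the lower end of the fixed 38 mm wide steel chute, 64 mm above the counter, 45 mm beside the stage centre (towards the tower); side walls reach to 76 mm here. The chute rises to 120 mm at the tower. To set the cup down, let the fingers close along the dispenser's x, so that neither meets the chute. Axes as the dispenser's
- stage_centre (a point): middle of the square dark steel stage plate (110 x 110 mm, 10 mm thick), on its top face, 10 mm above the counter; at x 30, y 145 mm in the dispenser's frame, axes as the dispenser's. Four stop pins (6 mm diameter, 6 mm high) stand on the plate at x +-24, y +-24 mm from it; the cup's foot has about 5 mm play between them
- cup_mid (a point): centre, half-way up, of the small open steel cup: 52 mm diameter at the foot, 56 mm at the rim, 40 mm high, wall 3 mm, about 0.12 kg; starts upright on the counter, this point 20 mm above its foot, z up
- knob_mid (a point): middle of the round black upright knob on the slide: 24 mm diameter; the knob runs from 38 to 98 mm above the counter, this point is at 72 mm; axes as the dispenser's. It starts 100 mm in front of the dispenser's origin and moves along the dispenser's -x as the slide is pulled; it can be pinched from above in any direction
- slide (a joint): how far the slide is pulled out, m: 0 = home, 0.09 = end stop. A spring pulls it home: about 2.7 N at home plus 0.9 N per 10 mm; it goes home when let go. The slide is a flat steel bar 36 mm wide, top 38 mm above the counter
- marker_mid (a point): the mark: point on the slide's centre line half-way between two black marker clips, level with each other on the bed at either side of the slide (each 12 mm long in x, at y 25 to 43 mm either side, tops 38 mm above the counter, as this point); axes as the dispenser's. 35 to 60 mm further out than the knob's home. The clips are only lightly held: do not shift them
- tumbler_mid (a point): bystander: upturned glass tumbler, 72 mm diameter at the counter, 105 mm high; point 50 mm up
- bottle_mid (a point): bystander: amber glass sauce bottle, 58 mm diameter, 140 mm high; point 70 mm up
- pot_mid (a point): bystander: steel pot of wooden sticks, 68 mm diameter, 75 mm high (sticks to 105 mm); point 38 mm up
Mind the look-alikes: they are no part of the job. What is shaped like the part that bears cup_mid but green or orange is not meant.

How it is judged:
By the outcome, as a careful person would: the job done as asked, in the order asked, and still so for the second after the job is handed in, while the arm keeps its last pose, push and grip.
It also fails if it takes over 51 s, if anything falls off the work surface, if the arm or the gripper's body presses on something with over 40 N, if the wrist force passes 120 N, or if a joint passes its speed limit or range.

### The arm

A 6-joint arm with a two-finger parallel gripper is mounted at the origin on the work surface. World frame = base frame: x ahead of the robot, y to its left, z up, the work surface at z = 0. Lengths are in m, angles in rad, forces in N, time in s.
With the tool pointing down it reaches from about 0.325 to 0.85 m from the base axis. Payload 15.5 kg.
Tool frame: the origin (TCP) lies between the finger pads; the fingertips stand 19 mm ahead of it and the grasp point (between the pads) is the TCP; z points along the fingers, y is the direction in which the jaws open and shut (so a half turn about z gives the same grasp; the last joint's range is limited). The gripper opens to 91 mm and grips with 3 to 60 N. Pads are 32 mm wide; open, the fingers measure 118 mm over their backs; the gripper's body (76 mm by 178 mm) begins 60 mm behind the grasp point.
Start: joints at [-1.399, 0.494, 1.345, -0, 1.302, -0.096], TCP at [0.165, -0.603, 0.233] pointing down, gripper open.
Joint ranges: [-2.91, 2.91], [-0.82, 2.16], [0.22, 2.67], [-1.22, 4.37], [0.12, 2.79], [-3.08, 3.08]. Speed limits (rad/s): [1.89, 1.89, 2.57, 3.01, 3.01, 3.01].

### API

Orientations are given as a unit quaternion [w, x, y, z].
In Python, from workcell import arm gives the robot as it stands.
- The arm moves only by the tool arm_command, never from a script. Its argument "moves" is a list of rows, each a list of 3 entries, a list of its own where there are three numbers: the shift along the tool's x, y, z in mm, then the turn about the tool's z in rad, then the finger opening in mm, from 0 to 91.2. A call has 1 to 12 rows; each row is the pose to reach, as a shift and turn from the pose measured when the call began, along the tool's axes at that moment; what a row does not reach only later rows make up. A row lasts 1/8 s, in which the tool goes at most 62.5 mm and 10.7 degrees, less where a joint would pass 70% of its speed; a pose out of reach is approached as far as the arm can. A call with a gripper value outside its range is refused whole. The fingers move at their own pace and stop on an object; the grip force is fixed at half the most. Time passes only in rows, so rows that repeat a pose let the fingers close. It gives the time, the measured TCP pose, the force and the opening at its end, in the units of the state.
- arm.read_state(): the state, without advancing time (a new reading comes with each control period).
- arm.get_image(name): name is "side" or "top"; returns a dict with "frame" (420x560x3 uint8, red, green, blue), "range_z" (420x560 float32, m along the optical axis (not along the pixel's ray), 0 where there is no reading), "K" (3x3 intrinsics, pixels), "k1" (the pictures are not rectified: a ray, as slopes to the right and down, at radius r is drawn at 1 + k1 r^2 times it, then the intrinsics apply), "camera_from_world" (4x4, takes a point from world to camera coordinates). Camera axes: x right, y up, looking along -z (the intrinsics and any distortion apply to the point x, -y, -z); pixel columns grow to the right and rows downward; lengths in m; the calibration is good to about 2 mm. A picture is of the moment at which its call begins.
- arm.job_done(): hands the job in, once; it reports no verdict.
Trained networks look in a picture, given as the dict that the camera call returned (one of the last four; its "shot" number tells which), for a name from the list of things; names that differ only in an ending like _2 or _b are one class to them, and where a whole thing is asked for, a point or a joint stands for the part that bears it (a point fixed in the world has none). Each returns a list of dicts, best first, with "score" (0 to 1); they miss things now and then, are a little off and sometimes report something else, mostly with a low value. They report only what shows in the picture. A call takes as long as a camera call. They do not tell look-alikes from the thing itself.
- arm.boxes_of(picture, query): "at" ([x, y, z] in m, in world coordinates, good to about 4 mm: the middle of the surface that is visible of it).
- arm.cut_out(picture, query): "mask" (420x560 bool, what is visible of it).
The state is a dict: "clock": time; "joint_pos": joint angles; "qvel": joint speeds; "joint_torque": joint torques, N m; "eef_pos": TCP position; "tool_rot": TCP orientation; "wrist_force": force on the tool from outside, world axes, zero at the start; "torque": the same for the moment, N m; "width": finger opening in m.
Only numpy, scipy, OpenCV 4.12 (cv2) and the standard library are available. Lean on these libraries where they do the work, as an engineer would, in place of code of your own. Each camera call takes 0.05 s, during which the arm holds its last target.

## Working session

There is one attempt and no reset: what is moved stays moved. The work goes in short steps, Python scripts to look and compute and a tool call to move; the robot and the scene stay as the last step left them, time stands still between calls to the robot, and variables do not carry over. Pictures are saved under pics/ and viewed, and the job is handed in when it is done.

Besides the shell and the picture viewer there is one more tool, called by a JSON object that holds its "method" and its "body", one argument or row to a line. arm_command: Moves the arm, as the interface text tells. Its arguments: {"type":"object","properties":{"moves":{"type":"array"}},"required":["moves"]}

```bash
mkdir -p pics
cat > h.py <<'E'
import numpy as np, cv2
from workcell import arm
def pix2world(im,u,v,z=None):
    # z: depth along axis
    K=im["K"];k1=im["k1"]
    xd=(u-K[0,2])/K[0,0]; yd=(v-K[1,2])/K[1,1]
    x,y=xd,yd
    for _ in range(20):
        r2=x*x+y*y; x=xd/(1+k1*r2); y=yd/(1+k1*r2)
    if z is None: z=im["range_z"][int(round(v)),int(round(u))]
    T=np.linalg.inv(im["camera_from_world"])
    return (T@np.array([x*z,-y*z,-z,1]))[:3]
def cloud(im):
    K=im["K"];k1=im["k1"];z=im["range_z"].astype(float)
    v,u=np.mgrid[0:z.shape[0],0:z.shape[1]]
    xd=(u-K[0,2])/K[0,0]; yd=(v-K[1,2])/K[1,1]
    x,y=xd.copy(),yd.copy()
    for _ in range(20):
        r2=x*x+y*y; x=xd/(1+k1*r2); y=yd/(1+k1*r2)
    P=np.stack([x*z,-y*z,-z,np.ones_like(z)],-1)@np.linalg.inv(im["camera_from_world"]).T
    P=P[...,:3]; P[z==0]=np.nan
    return P
def w2p(im,p):
    c=im["camera_from_world"]@np.append(p,1); x=c[0]/-c[2]; y=-c[1]/-c[2]
    f=1+im["k1"]*(x*x+y*y); K=im["K"]
    return K[0,0]*x*f+K[0,2],K[1,1]*y*f+K[1,2]
def save(im,n): cv2.imwrite("pics/"+n,cv2.cvtColor(im["frame"],cv2.COLOR_RGB2BGR))
E
python3 - <<'E'
from h import *
import pickle
print(arm.read_state())
d={}
for n in("top","side"):
    im=arm.get_image(n); d[n]=im; save(im,n+"0.png")
    for q in("dispenser","cup_mid","knob_mid","chute_lip","slide","stage_centre","marker_mid","tumbler_mid","bottle_mid","pot_mid"):
        try:
            print(n,q,[(np.round(b["at"],3),round(b["score"],2)) for b in arm.boxes_of(im,q)])
        except Exception as e: print(n,q,repr(e))
pickle.dump(d,open("d0.pkl","wb"))
E
```

```text
{'clock': 0.0, 'joint_pos': array([-1.39949834e+00,  4.94195163e-01,  1.34610319e+00,  2.80238969e-06,
        1.30250225e+00, -9.54788887e-02]), 'qvel': array([-0.00105389, -0.00085301,  0.00196957, -0.00119363, -0.00032112,
        0.0012638 ]), 'joint_torque': array([-2.58054897e-03, -8.78821921e+01, -3.81854582e+01,  7.03807804e-02,
        5.31002437e-02, -4.47570710e-05]), 'eef_pos': array([ 0.16472268, -0.60254637,  0.23234027]), 'tool_rot': array([-6.03588567e-04,  9.91116814e-01,  1.32992846e-01, -2.15409260e-05]), 'wrist_force': array([-0.20102407,  0.12641764,  0.03280164]), 'torque': array([-0.02098057,  0.05449029,  0.03541201]), 'width': 0.091461938888273}
top dispenser [(array([ 0.631, -0.159,  0.027]), 0.97)]
top cup_mid [(array([0.49 , 0.295, 0.009]), 0.71), (array([0.379, 0.344, 0.012]), 0.7), (array([0.482, 0.18 , 0.004]), 0.61), (array([ 0.628, -0.161,  0.027]), 0.49)]
top knob_mid [(array([ 0.556, -0.175,  0.036]), 0.69)]
top chute_lip [(array([ 0.633, -0.165,  0.028]), 0.63)]
top slide [(array([ 0.559, -0.179,  0.04 ]), 0.84)]
top stage_centre [(array([ 0.631, -
[... 351 characters left out ...]
de cup_mid [(array([0.481, 0.172, 0.012]), 0.9), (array([0.493, 0.286, 0.018]), 0.55)]
side knob_mid [(array([ 0.537, -0.176,  0.036]), 0.87), (array([ 0.637, -0.142,  0.03 ]), 0.46)]
side chute_lip [(array([ 0.631, -0.143,  0.028]), 0.69), (array([ 0.539, -0.174,  0.034]), 0.35), (array([0.68 , 0.326, 0.088]), 0.18)]
side slide [(array([ 0.475, -0.148,  0.041]), 0.32)]
side stage_centre [(array([ 0.634, -0.146,  0.027]), 0.88)]
side marker_mid [(array([ 0.697, -0.384,  0.063]), 0.57), (array([ 0.478, -0.15 ,  0.038]), 0.39)]
side tumbler_mid [(array([ 0.481, -0.384,  0.068]), 0.73)]
side bottle_mid [(array([0.682, 0.328, 0.086]), 0.57)]
side pot_mid [(array([ 0.697, -0.384,  0.063]), 0.86)]
```

View pics/top0.png

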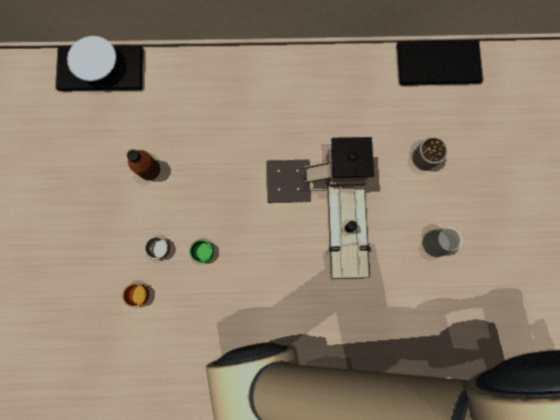

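View pics/side0.png

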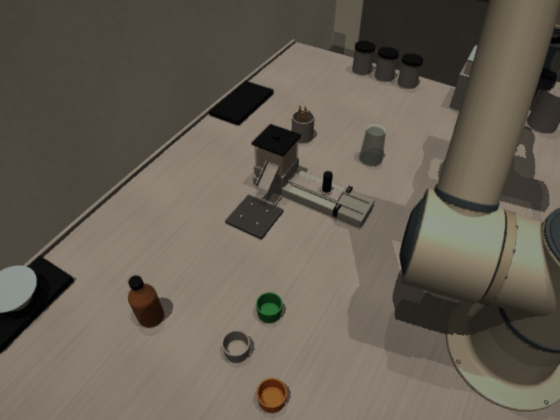

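The top view shows the steel cup at about (157,249), with the green look-alike at (202,252) and the orange one at (136,295). The stage plate is at (288,181), the knob at (351,227) and the clips at (335,249) and (365,249). Next I'll measure these precisely.

Run:
```python
from h import *
import pickle
d=pickle.load(open("d0.pkl","rb"))
for n,(a,b,c,e) in {"top":(120,290,260,380),"side":(110,230,220,380)}.items():
    cr=d[n]["frame"][a:b,c:e]
    cv2.imwrite(f"pics/{n}_c.png",cv2.cvtColor(cv2.resize(cr,None,fx=4.5 if n=="side" else 3.5,fy=4.5 if n=="side" else 3.5,interpolation=cv2.INTER_CUBIC),cv2.COLOR_RGB2BGR))
P=cloud(d["top"])
# height map in crop
z=P[...,2]
m=np.zeros(z.shape,bool); m[120:290,260:380]=1
def rect(mask,name):
    mm=mask&m
    mm=cv2.morphologyEx(mm.astype(np.uint8),cv2.MORPH_OPEN,np.ones((3,3)))
    pts=P[mm>0][:,:2].astype(np.float32)
    print(name,len(pts),cv2.minAreaRect(pts), np.median(z[mm>0]))
rect((z>0.15)&(z<0.18),"tower")
rect((z>0.022)&(z<0.045),"bed")
rect((z>0.006)&(z<0.014),"plate")
rect((z>0.09)&(z<0.105),"knob")
mm=m&(z>.085)&(z<.11); print(P[mm][:20].round(3))
for q,v in (("top",249),):pass
# cup rim
for n,(u0,u1,v0,v1) in {"top":(140,178,232,266)}.items():
    zz=P[v0:v1,u0:u1]; s=zz[...,2]; k=(s>0.033)&(s<0.05)
    pts=zz[k]; print("cup",len(pts),np.median(pts[:,2]),cv2.minEnclosingCircle(pts[:,:2].astype(np.float32)))
    k=(s>0.0)&(s<0.03)
print("counter",np.nanmedian(z[300:310,100:200]))
```

```text
tower 88 ((0.684253454208374, -0.19357170164585114), (0.020512431859970093, 0.049267470836639404), 37.16587448120117) 0.15957186329303819
bed 3233 ((0.5192853808403015, -0.18032729625701904), (0.2274104505777359, 0.09466451406478882), 0.35519495606422424) 0.03133547044900542
plate 1390 ((0.6551355123519897, -0.03600449487566948), (0.10980083048343658, 0.1085604727268219), 88.83290100097656) 0.009849976685814776
knob 193 ((0.5924621820449829, -0.14738653600215912), (0.17359334230422974, 0.03251464664936066), 22.95975685119629) 0.09733075604013264
[[ 0.713 -0.139  0.086]
 [ 0.693 -0.139  0.102]
 [ 0.691 -0.139  0.101]
 [ 0.689 -0.139  0.1  ]
 [ 0.688 -0.14   0.092]
 [ 0.685 -0.14   0.097]
 [ 0.684 -0.14   0.091]
 [ 0.68  -0.14   0.096]
 [ 0.674 -0.121  0.11 ]
 [ 0.674 -0.11   0.104]
 [ 0.675 -0.113  0.099]
 [ 0.673 -0.115  0.106]
 [ 0.673 -0.117  0.106]
 [ 0.672 -0.121  0.108]
 [ 0.672 -0.124  0.107]
 [ 0.673 -0.126  0.105]
 [ 0.673 -0.129  0.104]
 [ 0.672 -0.131  0.108]
 [ 0.673 -0.134  0.104]
 [ 0.673 -0.136  0.106]]
cup 118 0.03893365099184487 ((0.4893578588962555, 0.2878384292125702), 0.02846412919461727)
counter 0.000653287169410488
```

View pics/top_c.png

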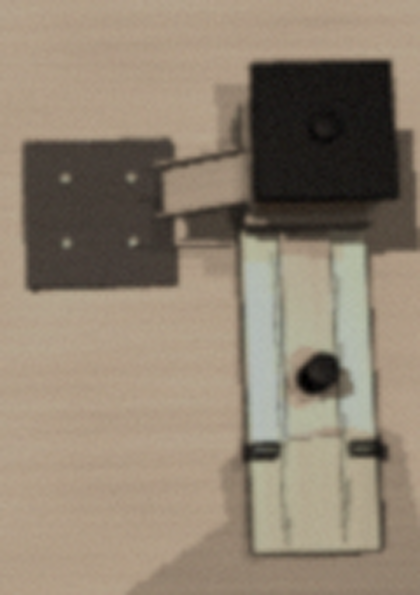

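View pics/side_c.png

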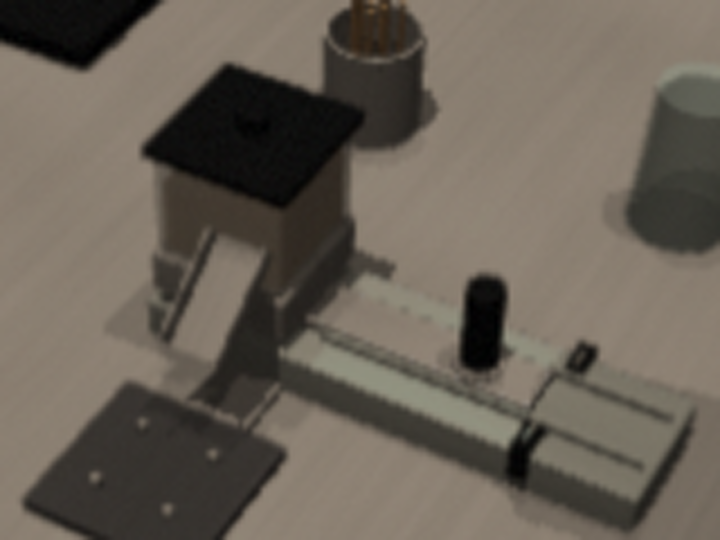

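Run:
```python
from h import *
import pickle
from scipy import ndimage as nd
d=pickle.load(open("d0.pkl","rb"))
def onplane(im,u,v,h):
    a=pix2world(im,u,v,1.);b=pix2world(im,u,v,2.)
    return a+(b-a)*(h-a[2])/(b[2]-a[2])
def pins(im,cs):
    g=im["frame"].astype(float).sum(2); o=[]
    for u,v in cs:
        u,v=int(round(u)),int(round(v)); w=g[v-4:v+5,u-4:u+5]; w=np.clip(w-np.median(w)-25,0,None)
        yy,xx=np.mgrid[v-4:v+5,u-4:u+5]; o.append(onplane(im,(w*xx).sum()/w.sum(),(w*yy).sum()/w.sum(),.0145))
    return np.array(o)
T=pins(d["top"],[(260+x/3.5,120+y/3.5) for x,y in((65,178),(131,178),(67,243),(133,241))])
S=pins(d["side"],[(220+x/4.5,110+y/4.5) for x,y in((142,423),(212,454),(97,478),(168,509))])
for A in (T,S):
    print(A.round(4).tolist(),A.mean(0).round(4)); 
    for i,j in((0,1),(2,3)): print("yaxis",np.degrees(np.arctan2(*(A[i]-A[j])[[1,0]]))-90,np.linalg.norm(A[i]-A[j]))
    for i,j in((0,2),(1,3)): print("xaxis",np.degrees(np.arctan2(*(A[i]-A[j])[[1,0]])),np.linalg.norm(A[i]-A[j]))
# clips & knob & bed
def dark(im,u0,u1,v0,v1,h,th):
    g=im["frame"][v0:v1,u0:u1].astype(float).sum(2)
    l,n=nd.label(g<th); 
    for i in range(1,n+1):
        k=np.argwhere(l==i)
        if len(k)<8: continue
        c=k.mean(0); print("blob",len(k),c[::-1]+[u0,v0],onplane(im,c[1]+u0,c[0]+v0,h).round(4), k.min(0)+[v0,u0],k.max(0)+[v0,u0])
print("top clips");dark(d["top"],325,375,242,256,.038,160)
print("top knob");dark(d["top"],338,365,215,240,.098,130)
print("side");dark(d["side"],300,370,165,220,.038,110)
# bed edges: cloud
P=cloud(d["top"]); 
for v in range(195,275,8):
    r=P[v,320:385]; k=(r[:,2]>.022)&(r[:,2]<.045); q=r[k]; print(v,q[0].round(3),q[-1].round(3),((q[0]+q[-1])/2).round(4))
Q=cloud(d["side"])
for n,C in(("t",P),("s",Q)):
    for lo,hi,nm,b in ((.026,.036,"bed",(.38,.75,-.25,-.1)),(.15,.175,"tower",(.55,.8,-.3,-.1)),(.006,.014,"plate",(.58,.72,-.1,.04)),(.09,.105,"knob",(.5,.6,-.23,-.13)),(.036,.043,"cup",(.45,.53,.25,.33)),(.03,.05,"green",(.45,.53,.14,.22))):
        k=(C[...,2]>lo)&(C[...,2]<hi)&(C[...,0]>b[0])&(C[...,0]<b[1])&(C[...,1]>b[2])&(C[...,1]<b[3])
        p=C[k]
        if len(p)<5: print(n,nm,len(p)); continue
        print(n,nm,len(p),p.mean(0).round(4),p[:,:2].min(0).round(3),p[:,:2].max(0).round(3),[np.round(x,4) for x in cv2.minAreaRect(p[:,:2].astype(np.float32))], np.round(cv2.minEnclosingCircle(p[:,:2].astype(np.float32))[0],4))
```

```text
[[0.6804, -0.013, 0.0145], [0.6798, -0.061, 0.0145], [0.632, -0.0129, 0.0145], [0.632, -0.0609, 0.0145]] [ 0.6561 -0.0369  0.0145]
yaxis -0.6720232781403155 0.04799908639900887
yaxis 0.03646904858948119 0.04805792563096151
xaxis -0.12845694516689016 0.04843918282128263
xaxis -0.05564776142705015 0.04784552525895358
[[0.6799, -0.0634, 0.0145], [0.6321, -0.0628, 0.0145], [0.6802, -0.0145, 0.0145], [0.6319, -0.0146, 0.0145]] [ 0.656  -0.0388  0.0145]
yaxis -90.78099605407849 0.047822804843793865
yaxis -89.92312491659655 0.048245455105573744
xaxis -90.2645536704996 0.048955377782224245
xaxis -89.7612519722326 0.048238692485710825
top clips
blob 24 [366.45833333 248.16666667] [ 0.475  -0.2235  0.038 ] [246 361] [250 369]
blob 21 [333.0952381  249.28571429] [ 0.4743 -0.1421  0.038 ] [247 330] [251 338]
top knob
blob 88 [350.63636364 226.67045455] [ 0.5211 -0.1785  0.098 ] [222 345] [231 356]
side
blob 153 [326.97385621 181.50326797] [ 0.5369 -0.2137  0.038 ] [172 323] [191 331]
blob 15 [349.2        189.53333333] [ 0.4735 -0.2159  0.038 ] [187 346] [192 351]
blob 53 [335.45283019 211.30188
[... 1992 characters left out ...]
.6736, -0.1796]), array([0.0915, 0.093 ]), np.float64(0.1753)] [ 0.6728 -0.1779]
s plate 1408 [ 0.6534 -0.0356  0.0103] [ 0.599 -0.1  ] [0.711 0.019] [array([ 0.655 , -0.0405]), array([0.1185, 0.1116]), np.float64(89.6147)] [ 0.6549 -0.0381]
s knob 65 [ 0.5237 -0.1803  0.0963] [ 0.513 -0.195] [ 0.535 -0.169] [array([ 0.5241, -0.1819]), array([0.0223, 0.0227]), np.float64(77.9806)] [ 0.525  -0.1823]
s cup 159 [0.4903 0.2877 0.0392] [0.462 0.26 ] [0.516 0.315] [array([0.4891, 0.2874]), array([0.0543, 0.0554]), np.float64(2.2864)] [0.489  0.2865]
s green 215 [0.4796 0.1794 0.037 ] [0.452 0.151] [0.507 0.208] [array([0.4796, 0.179 ]), array([0.0523, 0.057 ]), np.float64(30.8941)] [0.4805 0.1792]
```

```bash
cat >> h.py <<'E'
from scipy.spatial.transform import Rotation as R
def rel(targets,ang=90):
    s=arm.read_state(); q=s["tool_rot"]; r=R.from_quat([q[1],q[2],q[3],q[0]]); M=r.as_matrix()
    a=np.degrees(np.arctan2(M[1,0],M[0,0]))
    print("t",round(s["clock"],2),"pos",s["eef_pos"].round(4),"xang",a.round(2),"zax",M[:,2].round(4),"w",s["width"].round(4),"F",s["wrist_force"].round(1))
    for t in targets:
        print(t,"->",(1000*M.T@(np.array(t)-s["eef_pos"])).round(1),"turn",round(-np.radians((ang-a+180)%360-180),4))
E
python3 - <<'E'
from h import *
rel([(.42,-.25,.24),(.5,.05,.24),(.4895,.2874,.2),(.4895,.2874,.1),(.4895,.2874,.027)])
import pickle
d=pickle.load(open("d0.pkl","rb"))
for n in d:
    C=cloud(d[n])
    for s in(1,-1):
        k=(C[...,2]>.035)&(C[...,2]<.045)&(abs(C[...,1]+.181-s*.034)<.007)&(C[...,0]>.44)&(C[...,0]<.5)
        p=C[k];print(n,s,len(p),p.mean(0).round(4),p.min(0).round(4),p.max(0).round(4))
E
```

```text
Traceback (most recent call last):
  File "h.py", line 32, in rel
    print("t",round(s["clock"],2),"pos",s["eef_pos"].round(4),"xang",a.round(2),"zax",M[:,2].round(4),"w",s["width"].round(4),"F",s["wrist_force"].round(1))
                                                                                                          ^^^^^^^^^^^^^^^^
AttributeError: 'float' object has no attribute 'round'
```

```bash
sed -i 's/s\["width"\].round(4)/round(float(s["width"]),4)/' h.py
python3 - <<'E'
from h import *
rel([(.42,-.25,.24),(.5,.05,.24),(.4895,.2874,.2),(.4895,.2874,.1),(.4895,.2874,.027)])
import pickle
d=pickle.load(open("d0.pkl","rb"))
for n in d:
    C=cloud(d[n])
    for s in(1,-1):
        k=(C[...,2]>.035)&(C[...,2]<.045)&(abs(C[...,1]+.181-s*.034)<.007)&(C[...,0]>.44)&(C[...,0]<.5)
        p=C[k];print(n,s,len(p),p.mean(0).round(4),p.min(0).round(4),p.max(0).round(4))
E
```

```text
t 1.1 pos [ 0.1648 -0.6029  0.2329] xang 15.29 zax [ 0.  0. -1.] w 0.0912 F [-0.3  0.5 -0.1]
(0.42, -0.25, 0.24) -> [ 339.2 -273.1   -7.1] turn -1.304
(0.5, 0.05, 0.24) -> [ 495.5 -541.4   -7.1] turn -1.304
(0.4895, 0.2874, 0.2) -> [ 548.  -773.1   32.9] turn -1.304
(0.4895, 0.2874, 0.1) -> [ 548.  -773.1  132.9] turn -1.304
(0.4895, 0.2874, 0.027) -> [ 548.  -773.1  205.9] turn -1.304
top 1 25 [ 0.477  -0.1469  0.0384] [ 0.472  -0.1534  0.035 ] [ 0.4824 -0.1419  0.0421]
top -1 23 [ 0.4759 -0.215   0.0387] [ 0.4707 -0.2201  0.0353] [ 0.4807 -0.2094  0.0435]
side 1 21 [ 0.4762 -0.1467  0.0388] [ 0.4705 -0.1533  0.0363] [ 0.4818 -0.1404  0.0407]
side -1 19 [ 0.4752 -0.2141  0.0388] [ 0.4691 -0.2211  0.0361] [ 0.4811 -0.2085  0.041 ]
```

{"method": "arm_command", "body": {
  "moves": [
    [[57, -45, -1], -0.18, 91],
    [[113, -91, -2], -0.36, 91],
    [[170, -137, -4], -0.54, 91],
    [[226, -182, -5], -0.72, 91],
    [[283, -228, -6], -0.9, 91],
    [[339, -273, -7], -1.08, 91],
    [[370, -326, -7], -1.26, 91],
    [[401, -380, -7], -1.304, 91],
    [[433, -434, -7], -1.304, 91],
    [[464, -487, -7], -1.304, 91],
    [[495, -541, -7], -1.304, 91],
    [[508, -599, 3], -1.304, 91]
  ]
}}

```text
clock: 2.6
eef_pos: [0.4925, 0.0602, 0.2348]
tool_rot: [0.001, 0.707, 0.707, 0.001]
wrist_force: [1.8, -0.1, 0.2]
width: 0.0914
```

Run:
```python
from h import *
rel([(.4895,.2874,.2),(.4895,.2874,.1),(.4895,.2874,.027)])
```

```text
t 2.6 pos [0.4925 0.0602 0.2348] xang 90.0 zax [ 0.0018 -0.     -1.    ] w 0.0914 F [ 1.8 -0.1  0.2]
(0.4895, 0.2874, 0.2) -> [227.2  -3.   34.8] turn 0.0
(0.4895, 0.2874, 0.1) -> [227.2  -3.2 134.8] turn 0.0
(0.4895, 0.2874, 0.027) -> [227.2  -3.4 207.8] turn 0.0
```

{"method": "arm_command", "body": {
  "moves": [
    [[57, -1, 10], 0, 91],
    [[114, -2, 20], 0, 91],
    [[171, -3, 30], 0, 91],
    [[227, -3, 35], 0, 91],
    [[227, -3, 80], 0, 91],
    [[227, -3, 120], 0, 91],
    [[227, -3, 120], 0, 91],
    [[227, -3, 120], 0, 91]
  ]
}}

```text
clock: 3.6
eef_pos: [0.4905, 0.2874, 0.1162]
tool_rot: [0.001, 0.707, 0.707, 0.001]
wrist_force: [0.3, 0.8, 0.2]
width: 0.0914
```

Run:
```python
from h import *
rel([(.4895,.2874,.1),(.4895,.2874,.027)])
im=arm.get_image("side"); save(im,"s1.png")
```

```text
t 3.6 pos [0.4905 0.2874 0.1162] xang 89.99 zax [ 3.1e-03  6.0e-04 -1.0e+00] w 0.0914 F [0.3 0.8 0.2]
(0.4895, 0.2874, 0.1) -> [ 0.  -1.  16.2] turn -0.0002
(0.4895, 0.2874, 0.027) -> [-0.  -1.2 89.2] turn -0.0002
```

View pics/s1.png

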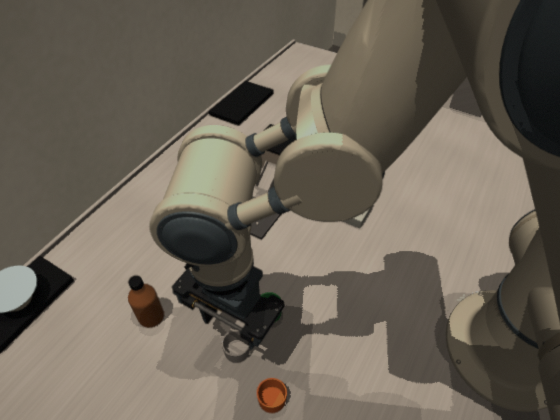

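The side view shows the gripper straddling the steel cup at about (235,345), clear of the orange and green ones. I'll descend and grip.

{"method": "arm_command", "body": {
  "moves": [
    [[0, -1, 30], 0, 91],
    [[0, -1, 60], 0, 91],
    [[0, -1, 82], 0, 91],
    [[0, -1, 89], 0, 91],
    [[0, -1, 89], 0, 91],
    [[0, -1, 89], 0, 50],
    [[0, -1, 89], 0, 40],
    [[0, -1, 89], 0, 40],
    [[0, -1, 89], 0, 40],
    [[0, -1, 89], 0, 40]
  ]
}}

```text
clock: 4.9
eef_pos: [0.4902, 0.2876, 0.0277]
tool_rot: [0.001, 0.707, 0.707, 0.002]
wrist_force: [-1.4, -0.6, 5.3]
width: 0.0549
```

Run:
```python
from h import *
rel([(.4895,.2874,.2),(.655,-.0365,.2)])
```

```text
t 4.9 pos [0.4902 0.2876 0.0277] xang 89.98 zax [ 0.0042  0.0011 -1.    ] w 0.0549 F [-1.4 -0.6  5.3]
(0.4895, 0.2874, 0.2) -> [-0.000e+00  1.000e-01 -1.723e+02] turn -0.0003
(0.655, -0.0365, 0.2) -> [-323.9  165.7 -171.9] turn -0.0003
```

{"method": "arm_command", "body": {
  "moves": [
    [[0, 0, -10], 0, 40],
    [[0, 0, -50], 0, 40],
    [[0, 0, -100], 0, 40],
    [[-30, 15, -130], 0, 40],
    [[-75, 38, -130], 0, 40],
    [[-125, 64, -130], 0, 40],
    [[-175, 90, -130], 0, 40],
    [[-225, 115, -130], 0, 40],
    [[-275, 141, -130], 0, 40],
    [[-310, 159, -120], 0, 40],
    [[-324, 166, -105], 0, 40],
    [[-324, 166, -100], 0, 40]
  ]
}}

```text
clock: 6.4
eef_pos: [0.655, -0.0369, 0.127]
tool_rot: [0.0, 0.708, 0.707, 0.001]
wrist_force: [-1.1, 0.1, -1.9]
width: 0.055
```

Run:
```python
from h import *
import pickle
rel([(.655,-.0365,.1),(.655,-.0365,.04)])
d={}
for n in("side","top"):
    im=arm.get_image(n); save(im,n+"2.png"); d[n]=im
pickle.dump(d,open("d2.pkl","wb"))
```

```text
t 6.4 pos [ 0.655  -0.0369  0.127 ] xang 89.92 zax [ 0.0024  0.0015 -1.    ] w 0.055 F [-1.1  0.1 -1.9]
(0.655, -0.0365, 0.1) -> [ 0.3 -0.1 27. ] turn -0.0014
(0.655, -0.0365, 0.04) -> [ 0.2 -0.2 87. ] turn -0.0014
```

View pics/side2.png

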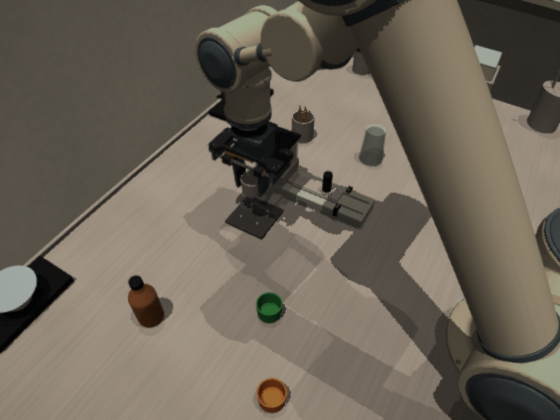

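View pics/top2.png

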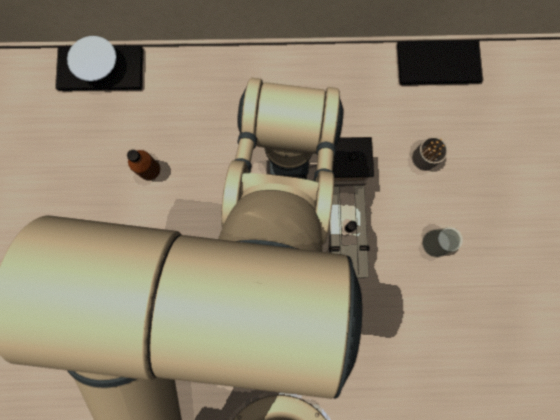

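Run:
```python
from h import *
import pickle
from scipy.optimize import least_squares
d=pickle.load(open("d2.pkl","rb")); im=d["side"]; C=cloud(im)
cr=im["frame"][130:240,200:310]; cv2.imwrite("pics/s2c.png",cv2.cvtColor(cv2.resize(cr,None,fx=5,fy=5,interpolation=cv2.INTER_CUBIC),cv2.COLOR_RGB2BGR))
p=C[(C[...,2]>.098)&(C[...,2]<.138)&(abs(C[...,0]-.655)<.024)&(abs(C[...,1]+.037)<.035)]
print(len(p),p.min(0),p.max(0))
for a in np.arange(.63,.68,.008):
    q=p[(p[:,0]>=a)&(p[:,0]<a+.008)]; 
    if len(q): print(round(a,3),len(q),np.percentile(q[:,1],[10,50,90]).round(4),q[:,2].min().round(3),q[:,2].max().round(3))
r=lambda z:.026+.002*(z-.0993)/.04
f=lambda c:np.hypot(p[:,0]-c[0],p[:,1]-c[1])-r(p[:,2])
s=least_squares(f,[.655,-.037],loss="soft_l1",f_scale=.001); print(s.x,np.abs(s.fun).mean())
```

```text
333 [ 0.6310487  -0.06268271  0.10075591] [ 0.67898383 -0.0082546   0.13795761]
0.63 50 [-0.0251 -0.0217 -0.0179] 0.101 0.138
0.638 41 [-0.0169 -0.0146 -0.012 ] 0.101 0.138
0.646 32 [-0.0139 -0.012  -0.0106] 0.101 0.135
0.654 54 [-0.061  -0.0133 -0.0105] 0.101 0.138
0.662 61 [-0.0597 -0.0553 -0.013 ] 0.101 0.138
0.67 80 [-0.0557 -0.0492 -0.0294] 0.102 0.138
0.678 15 [-0.0471 -0.0398 -0.0352] 0.112 0.137
[ 0.65190745 -0.03777668] 0.00192311323171205
```

View pics/s2c.png

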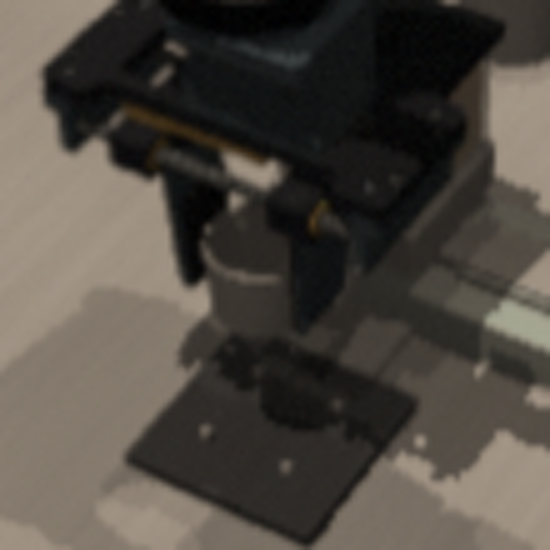

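{"method": "arm_command", "body": {
  "moves": [
    [[0, 0, 30], 0, 40],
    [[0, 0, 60], 0, 40],
    [[-0.5, 0, 75], 0, 40],
    [[-0.5, 0, 82], 0, 40],
    [[-0.5, 0, 86], 0, 40],
    [[-0.5, 0, 88], 0, 40],
    [[-0.5, 0, 89], 0, 40],
    [[-0.5, 0, 89], 0, 40]
  ]
}}

```text
clock: 7.5
eef_pos: [0.655, -0.0358, 0.0387]
tool_rot: [0.0, 0.707, 0.707, 0.002]
wrist_force: [0.5, -0.5, -1.8]
width: 0.0548
```

Run:
```python
from h import *
rel([(.655,-.0372,.037)])
im=arm.get_image("side"); save(im,"s3.png")
cr=im["frame"][130:240,200:310]; cv2.imwrite("pics/s3c.png",cv2.cvtColor(cv2.resize(cr,None,fx=5,fy=5,interpolation=cv2.INTER_CUBIC),cv2.COLOR_RGB2BGR))
```

```text
t 7.5 pos [ 0.655  -0.0358  0.0387] xang 90.01 zax [ 0.0028  0.0016 -1.    ] w 0.0548 F [ 0.5 -0.5 -1.8]
(0.655, -0.0372, 0.037) -> [-1.4 -0.   1.7] turn 0.0002
```

View pics/s3c.png

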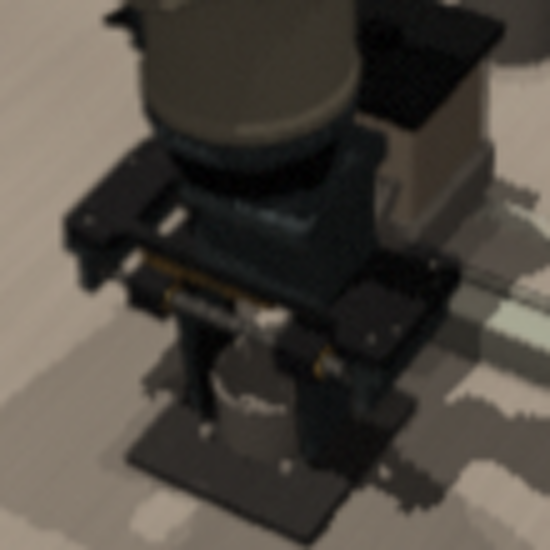

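The picture shows the cup hanging just over the plate between the stops. I'll correct y by 1 mm and lower the last bit.

{"method": "arm_command", "body": {
  "moves": [
    [[-1.2, 0, 0], 0, 40],
    [[-1.2, 0, 0.7], 0, 40],
    [[-1.2, 0, 1.2], 0, 40],
    [[-1.2, 0, 1.2], 0, 40]
  ]
}}

```text
clock: 8.05
eef_pos: [0.655, -0.0371, 0.0378]
tool_rot: [0.0, 0.707, 0.707, 0.002]
wrist_force: [-2.3, -0.9, 4.4]
width: 0.0555
```

{"method": "arm_command", "body": {
  "moves": [
    [[0, 0, 0], 0, 60],
    [[0, 0, 0], 0, 75],
    [[0, 0, 0], 0, 91],
    [[0, 0, 0], 0, 91],
    [[0, 0, 0], 0, 91],
    [[0, 0, -15], 0, 91],
    [[0, 0, -40], 0, 91],
    [[0, 0, -70], 0, 91],
    [[0, 0, -110], 0, 91],
    [[0, 0, -140], 0, 91],
    [[0, 0, -140], 0, 91]
  ]
}}

```text
clock: 9.43
eef_pos: [0.656, -0.0375, 0.1815]
tool_rot: [0.003, 0.707, 0.707, 0.003]
wrist_force: [-0.0, 0.1, 0.5]
width: 0.091
```

Run:
```python
from h import *
import pickle
from scipy.optimize import least_squares
rel([(.5242,-.181,.178),(.5242,-.181,.08)])
im=arm.get_image("side"); pickle.dump(im,open("d4.pkl","wb"))
cr=im["frame"][130:240,200:370]; cv2.imwrite("pics/s4c.png",cv2.cvtColor(cv2.resize(cr,None,fx=4.5,fy=4.5,interpolation=cv2.INTER_CUBIC),cv2.COLOR_RGB2BGR))
C=cloud(im)
p=C[(C[...,2]>.044)&(C[...,2]<.058)&(abs(C[...,0]-.655)<.04)&(abs(C[...,1]+.037)<.04)]
print(len(p),p.mean(0),cv2.minEnclosingCircle(p[:,:2].astype(np.float32)),p[:,2].max())
```

```text
t 9.43 pos [ 0.656  -0.0375  0.1815] xang 90.02 zax [ 8.3e-03  7.0e-04 -1.0e+00] w 0.091 F [-0.   0.1  0.5]
(0.5242, -0.181, 0.178) -> [-143.5 -131.9    2.3] turn 0.0003
(0.5242, -0.181, 0.08) -> [-143.6 -132.7  100.3] turn 0.0003
130 [ 0.65413408 -0.03687007  0.04850772] ((0.6544634699821472, -0.03683812543749809), 0.029484910890460014) 0.05368698506468783
```

View pics/s4c.png

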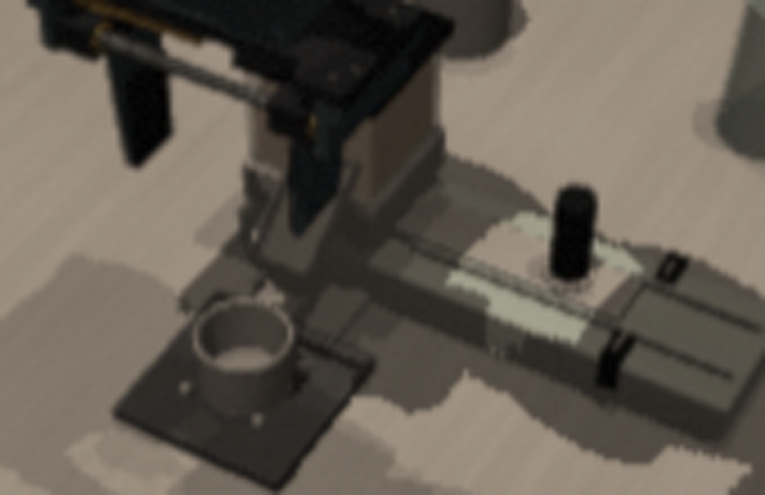

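The cup stands between the stops, with its rim at about (240,320) in the crop and its measured centre at (0.6545, -0.0368). Now I'll go to the knob, along x first to stay clear of the tower.

{"method": "arm_command", "body": {
  "moves": [
    [[0, -50, -10], 0, 91],
    [[0, -100, -15], 0, 91],
    [[-40, -138, -15], 0, 91],
    [[-90, -138, -10], 0, 91],
    [[-130, -138, -5], 0, 91],
    [[-144, -138, 0], 0, 91],
    [[-144, -138, 0], 0, 91],
    [[-144, -138, 0], 0, 91]
  ]
}}

```text
clock: 10.48
eef_pos: [0.517, -0.1802, 0.1785]
tool_rot: [0.001, 0.707, 0.707, 0.002]
wrist_force: [-0.6, 0.5, -0.1]
width: 0.091
```

Run:
```python
from h import *
rel([(.518,-.181,.178),(.518,-.181,.08)])
im=arm.get_image("side"); save(im,"s5.png")
cr=im["frame"][100:240,200:390]; cv2.imwrite("pics/s5c.png",cv2.cvtColor(cv2.resize(cr,None,fx=4,fy=4,interpolation=cv2.INTER_CUBIC),cv2.COLOR_RGB2BGR))
```

```text
t 10.47 pos [ 0.517  -0.1802  0.1785] xang 90.05 zax [ 0.0049  0.0017 -1.    ] w 0.091 F [-0.6  0.5 -0.1]
(0.518, -0.181, 0.178) -> [-0.8  1.   0.5] turn 0.0009
(0.518, -0.181, 0.08) -> [-0.9  0.5 98.5] turn 0.0009
```

View pics/s5c.png

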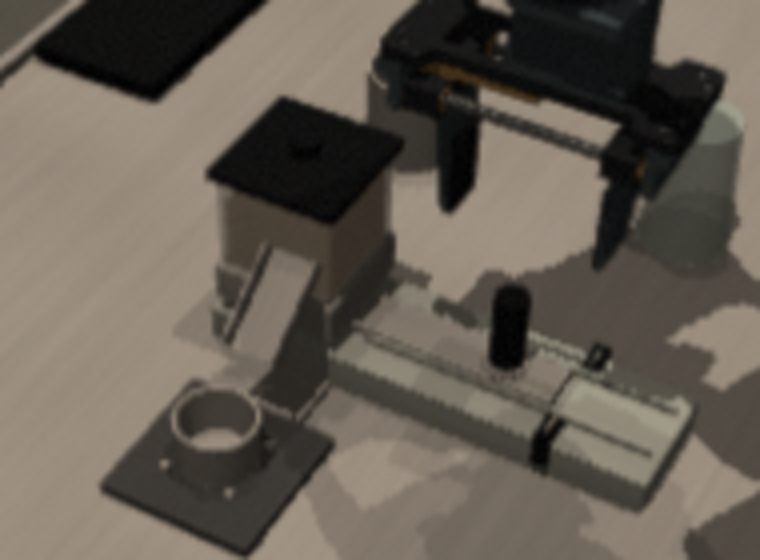

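The gripper straddles the knob (crop 510,325) and is clear of the tower, and the cup is still in place. I'll descend and pinch.

{"method": "arm_command", "body": {
  "moves": [
    [[-1, 0, 30], 0, 91],
    [[-1, 0, 60], 0, 91],
    [[-1, 1, 85], 0, 91],
    [[-1, 1, 98], 0, 91],
    [[-1, 3, 98], 0, 91],
    [[-1, 4, 98], 0, 60],
    [[-1, 4, 98], 0, 40],
    [[-1, 4, 98], 0, 10],
    [[-1, 4, 98], 0, 10],
    [[-1, 4, 98], 0, 10],
    [[-1, 4, 98], 0, 10],
    [[-1, 4, 98], 0, 10]
  ]
}}

```text
clock: 12.02
eef_pos: [0.5221, -0.1811, 0.0808]
tool_rot: [0.002, 0.707, 0.708, 0.003]
wrist_force: [3.7, 1.6, -1.7]
width: 0.0237
```

Run:
```python
from h import *
rel([(.476,-.181,.08)])
```

```text
t 12.03 pos [ 0.5221 -0.1811  0.0808] xang 90.07 zax [ 0.006   0.0013 -1.    ] w 0.0237 F [ 3.7  1.6 -1.7]
(0.476, -0.181, 0.08) -> [  0.1 -46.1   0.5] turn 0.0012
```

{"method": "arm_command", "body": {
  "moves": [
    [[0, -6, 0], 0, 10],
    [[0, -14, 0], 0, 10],
    [[0, -22, 0], 0, 10],
    [[0, -30, 0], 0, 10],
    [[0, -37, 0], 0, 10],
    [[0, -42, 0], 0, 10],
    [[0, -45, 0], 0, 10],
    [[0, -46, 0], 0, 10],
    [[0, -46, 0], 0, 10],
    [[0, -46, 0], 0, 10]
  ]
}}

```text
clock: 13.28
eef_pos: [0.4767, -0.1811, 0.0807]
tool_rot: [0.002, 0.707, 0.707, 0.003]
wrist_force: [5.7, 3.7, 0.1]
width: 0.0233
```

Run:
```python
from h import *
import pickle
rel([(.476,-.181,.08)])
im=arm.get_image("side"); save(im,"s6.png")
t=arm.get_image("top"); save(t,"t6.png"); pickle.dump((im,t),open("d6.pkl","wb"))
cr=im["frame"][100:240,200:390]; cv2.imwrite("pics/s6c.png",cv2.cvtColor(cv2.resize(cr,None,fx=4,fy=4,interpolation=cv2.INTER_CUBIC),cv2.COLOR_RGB2BGR))
for n,i in(("s",im),("t",t)):
    C=cloud(i)
    for s in(1,-1):
        k=(C[...,2]>.035)&(C[...,2]<.045)&(abs(C[...,1]+.181-s*.034)<.007)&(C[...,0]>.44)&(C[...,0]<.5)
        p=C[k]
        if len(p): print(n,s,len(p),p.mean(0).round(4),p.min(0).round(4),p.max(0).round(4))
    k=(C[...,2]>.085)&(C[...,2]<.105)&(abs(C[...,1]+.181)<.02)&(C[...,0]>.45)&(C[...,0]<.51); p=C[k]
    if len(p): print("knobish",len(p),p.mean(0),p.min(0),p.max(0))
```

```text
t 13.28 pos [ 0.4767 -0.1811  0.0807] xang 90.06 zax [ 0.0074  0.0013 -1.    ] w 0.0233 F [5.7 3.7 0.1]
(0.476, -0.181, 0.08) -> [ 0.1 -0.7  0.7] turn 0.001
s 1 24 [ 0.4758 -0.1471  0.0382] [ 0.4699 -0.154   0.0356] [ 0.4831 -0.14    0.0409]
knobish 160 [ 0.47538521 -0.1736141   0.09548499] [ 0.4511749  -0.19797342  0.0853712 ] [ 0.49954146 -0.16110611  0.10497882]
```

View pics/s6c.png

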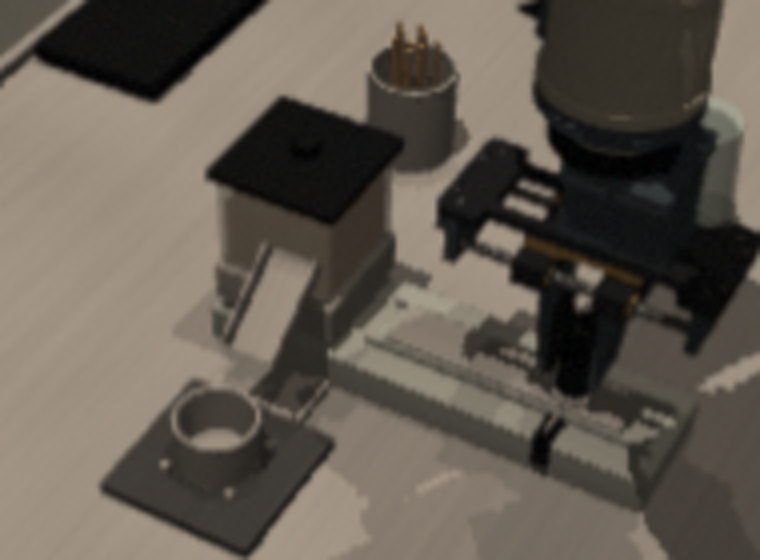

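View pics/t6.png

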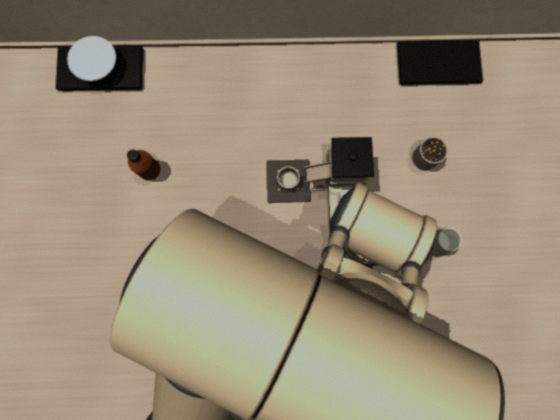

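Run:
```python
from h import *
import pickle
from scipy.optimize import least_squares
im,t=pickle.load(open("d6.pkl","rb"));d=pickle.load(open("d0.pkl","rb"))
for nm,i in(("home",d["side"]),("now",im)):
    C=cloud(i)
    for lo,hi in((.042,.059),(.042,.095)):
        k=(C[...,2]>lo)&(C[...,2]<hi)&(abs(C[...,1]+.181)<.016)&(C[...,0]>.45)&(C[...,0]<.55); p=C[k]
        if nm=="now": p=p[abs(p[:,0]-.476)<.016]
        f=lambda c:np.hypot(p[:,0]-c[0],p[:,1]-c[1])-.012
        s=least_squares(f,[np.median(p[:,0]),-.181],loss="soft_l1",f_scale=.001);print(nm,lo,hi,len(p),s.x.round(4),np.abs(s.fun).mean().round(4))
Cs=cloud(im); C0=cloud(d["side"])
for i0,C in((0,C0),(6,Cs)):
  for z0,z1,b,n in((.09,.11,(.44,.53,-.44,-.34),"tumbler"),(.06,.08,(.64,.75,-.44,-.34),"pot"),(.035,.042,(.43,.5,-.24,-.2),"clip-"),(.035,.042,(.43,.5,-.16,-.12),"clip+"),(.044,.058,(.6,.7,-.08,.01),"cup")):
    k=(C[...,2]>z0)&(C[...,2]<z1)&(C[...,0]>b[0])&(C[...,0]<b[1])&(C[...,1]>b[2])&(C[...,1]<b[3]);p=C[k]
    if len(p): print(i0,n,len(p),p.mean(0).round(4))
# edges of knob below fingers in side image: dark columns
g=im["frame"].astype(int).sum(2)
for v in range(188,202): print(v,g[v,330:360].tolist())
for x in(.470,.476,.482): print(x,[round(a,1) for a in w2p(im,[x,-.169,.05])],[round(a,1) for a in w2p(im,[x,-.181,.05])])
```

```text
home 0.042 0.059 57 [ 0.5253 -0.1837] 0.0023
home 0.042 0.095 159 [ 0.5253 -0.1838] 0.0015
now 0.042 0.059 43 [ 0.4756 -0.1835] 0.0014
now 0.042 0.095 151 [ 0.4766 -0.1831] 0.0024
0 tumbler 289 [ 0.4844 -0.3982  0.1028]
0 pot 222 [ 0.7041 -0.3878  0.0696]
0 clip- 64 [ 0.4687 -0.2111  0.0378]
0 clip+ 42 [ 0.4736 -0.1466  0.0382]
6 tumbler 115 [ 0.4712 -0.4067  0.1031]
6 pot 220 [ 0.7043 -0.388   0.0692]
6 clip- 15 [ 0.4477 -0.203   0.0373]
6 clip+ 47 [ 0.4741 -0.1471  0.0379]
6 cup 130 [ 0.6542 -0.0363  0.0486]
188 [271, 291, 210, 188, 99, 55, 41, 18, 17, 15, 10, 0, 8, 2, 6, 11, 10, 28, 63, 58, 58, 53, 38, 60, 134, 224, 228, 230, 236, 235]
189 [302, 322, 280, 257, 125, 71, 35, 20, 22, 39, 16, 1, 14, 3, 12, 9, 17, 25, 62, 59, 51, 48, 47, 89, 169, 225, 230, 228, 231, 232]
190 [226, 246, 304, 296, 145, 83, 44, 14, 23, 59, 16, 11, 23, 10, 12, 24, 12, 37, 74, 54, 51, 55, 77, 136, 199, 227, 227, 231, 230, 232]
191 [158, 168, 235, 227, 124, 84, 44, 33, 56, 76, 28, 24, 25, 8, 5, 1, 20, 44, 76, 55, 52, 64, 120, 201, 231, 231, 230, 231, 230, 232]
192 [257, 177, 151, 139, 132, 90, 54, 53, 86, 71
[... 973 characters left out ...]
286, 289, 283, 308, 332, 287, 264, 278, 257, 197, 186, 118, 138, 164, 221, 151, 120, 121, 123, 120, 125, 126, 126, 127, 134, 130, 124, 128]
200 [234, 263, 266, 280, 278, 267, 282, 288, 306, 279, 247, 239, 255, 230, 236, 241, 250, 143, 119, 128, 127, 128, 123, 122, 121, 123, 120, 126, 125, 122]
201 [286, 243, 232, 259, 267, 260, 267, 283, 287, 259, 224, 266, 261, 227, 230, 251, 203, 135, 123, 126, 124, 125, 125, 127, 124, 123, 124, 123, 124, 123]
0.47 [np.float64(343.4), np.float64(197.9)] [np.float64(345.4), np.float64(195.0)]
0.476 [np.float64(341.3), np.float64(197.0)] [np.float64(343.2), np.float64(194.1)]
0.482 [np.float64(339.1), np.float64(196.2)] [np.float64(341.1), np.float64(193.3)]
```

The side view shows the knob pinched next to the near clip. The knob is about 1 mm short of the mark (0.476), so I'll make a fine correction.

{"method": "arm_command", "body": {
  "moves": [
    [[0, -0.7, 0], 0, 10],
    [[0, -1.4, 0], 0, 10],
    [[0, -1.4, 0], 0, 10],
    [[0, -1.4, 0], 0, 10]
  ]
}}

```text
clock: 13.88
eef_pos: [0.4757, -0.181, 0.0808]
tool_rot: [0.003, 0.707, 0.707, 0.003]
wrist_force: [6.5, 2.1, -3.7]
width: 0.0234
```

Run:
```python
from h import *
import pickle
rel([(.476,-.181,.08)])
im=arm.get_image("side"); save(im,"s7.png")
d=pickle.load(open("d0.pkl","rb"))
# dark knob stripe near the base -> x on slide centre line, home vs now, same method
def knobx(i,u0,u1,v):
    g=i["frame"].astype(int).sum(2)[v,u0:u1]; c=np.where(g<60)[0]+u0
    return c.min(),c.max(),c.mean()
from scipy.optimize import brentq
for nm,i,x0,xl in(("home",d["side"],.5242,(.49,.56)),("now",im,.476,(.44,.51))):
    for z in(.046,.050,.054):
        u,v=w2p(i,[x0,-.181,z]); v=int(round(v))
        a=knobx(i,int(u)-4,int(u)+6,v)
        print(nm,z,v,a,[round(q,2) for q in (u,)])
cr=im["frame"][150:220,300:390]; cv2.imwrite("pics/s7c.png",cv2.cvtColor(cv2.resize(cr,None,fx=8,fy=8,interpolation=cv2.INTER_CUBIC),cv2.COLOR_RGB2BGR))
```

```text
t 13.88 pos [ 0.4757 -0.181   0.0808] xang 90.06 zax [ 0.0085  0.0012 -1.    ] w 0.0234 F [ 6.5  2.1 -3.7]
(0.476, -0.181, 0.08) -> [0.  0.3 0.8] turn 0.001
home 0.046 189 (np.int64(323), np.int64(330), np.float64(326.5)) [np.float64(326.08)]
home 0.05 187 (np.int64(323), np.int64(330), np.float64(326.5)) [np.float64(326.2)]
home 0.054 186 (np.int64(323), np.int64(330), np.float64(326.5)) [np.float64(326.32)]
now 0.046 195 (np.int64(340), np.int64(346), np.float64(343.0)) [np.float64(343.07)]
now 0.05 194 (np.int64(340), np.int64(347), np.float64(343.5)) [np.float64(343.24)]
now 0.054 193 (np.int64(340), np.int64(347), np.float64(343.5)) [np.float64(343.41)]
```

View pics/s7c.png

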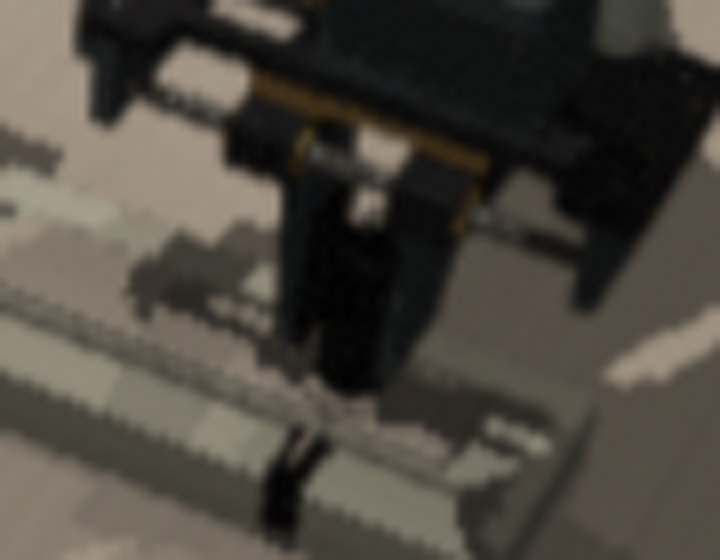

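The knob's image position matches x = 0.476 to within about 1 mm, and it sits level with the near clip. It is still pinched, with about 6.5 N of spring pull. I'm handing in.

```bash
python3 -c "
from workcell import arm
print(arm.job_done()); s=arm.read_state(); print(s['clock'],s['eef_pos'],s['width'],s['wrist_force'])"
```

```text
the job is handed in; nothing more can be done
None
the job is handed in; nothing more can be done
```

The steel cup is standing upright on the stage plate between the four stops, released. The slide is pulled out with the knob at the clips, and the gripper was still holding it when I handed in at about 14 s.

- **Cup:** its centre measured (0.654, -0.036) m after release. My estimate of the stage centre is (0.655, -0.037), so it is about 1 mm off, well inside the play.
- **Slide:** I pulled it out about 48 mm. The gripper stood at x = 0.4757 and the clips' middle measured 0.476. The knob's position in the side picture agreed with that to about 1 mm. The spring pull read 6.5 N against about 7.0 N expected, and the fingers were closed to 23.4 mm on the 24 mm knob.
- **Clips and bystanders:** the near clip measured in its starting place, and so did the pot. The tumbler and bottle looked unmoved in the last top picture.
- **Not settled:** the arm hid the far clip at the end, so I could not re-measure it, though the fingertips stayed more than 20 mm above it. The tumbler's depth reading differed by about 15 mm, probably because the arm partly hid it from the side camera.
- **Small disagreement:** the two cameras put the stop pins about 2 mm apart in y, so I used a value between them.

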